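# Offer up a door hinge half to the jamb and hold it for the pin

### The job

Pick up the door half of the hinge (the loose box-section piece with a single knuckle in the middle, not the spare with two knuckles) and bring its knuckle in between the two knuckles on the clamped jamb, door tube level and on the open side away from the jamb, until all three 20 mm holes line up so well that a 15 mm pin would go straight through. Finish while still holding it there, still, in the air: do not let go and do not let it rest or bear on the jamb. Leave the spare half, the pin, the hammer and the angle offcut where they are.

Things in the scene. Friction and masses are not known exactly. Their poses are not given: they have to be found in the camera images.
- leaf_mid (a point): Centre of the door half's tube, 25 mm above its underside: the piece to pick up. Dark steel box section 30 (x) x 120 (y) x 50 mm (z, upright) standing on the bench, 0.3 to 0.6 kg. From the foot of its +x face a tongue 30 mm wide, 6 mm thick, flush with the underside, runs to its one knuckle. Grip from above across the 30 mm, tips above the tongue; 28 mm free between tube and knuckle.
- leaf_bore (a point): Centre of the door half's only knuckle, at [0.060, 0, -0.008] from leaf_mid in its axes: a barrel 34 mm outside diameter, 20 mm bore, 30 mm long, its bore along y, 17 mm above the underside.
- jamb_bore (a point): Middle of the jamb's hinge axis, where leaf_bore must come, axes the same way round; fixed, 97 mm above the bench, axis level along y. Two fixed knuckles (34 mm outside, 20 mm bore) span 19 to 49 mm either side along y: a gap 38 mm wide, open above, below and towards -x. -x is the open side, roughly facing the robot.
- jamb: The fixed jamb, origin on the bench straight below jamb_bore, same axes: a steel box section 160 mm long (y), 80 mm high, from 25 to 85 mm in +x. A 6 mm hinge plate on its top (to 86 mm high) carries the knuckles (to 114 mm high); two low clamps on it reach 98 mm high and 102 mm in +x.
- spare_mid (a point): Centre (25 mm up) of the spare half, to be left alone: same tube as the door half, but with two knuckles 19 to 49 mm either side of its middle, 60 mm to its +x, and none in the middle.
- pin_mid (a point): Middle of the steel hinge pin lying on the bench along its y, 15 mm thick, 122 mm long with a 24 mm square head; leave alone.
- hammer: Hammer lying at the side of the work, 260 mm long along its x, head at +x, origin under the middle of its length; leave alone.
- angle_mid (a point): Offcut of steel angle lying at the side of the work, 50 x 100 x 50 mm, this point 25 mm above its underside; leave alone.
Mind the look-alikes: they are no part of the job. What is shaped like the part that bears leaf_mid but orange or purple is not meant.

How it is judged:
By the outcome, as a careful person would: the job done as asked, in the order asked, and still so for the second after the job is handed in, while the arm keeps its last pose, push and grip.
It also fails if it takes over 48 s, if anything falls off the work surface, if the arm or the gripper's body presses on something with over 40 N, if the wrist force passes 120 N, or if a joint passes its speed limit or range.

### The arm

A 6-joint arm with a two-finger parallel gripper is mounted at the origin on the work surface. World frame = base frame: x ahead of the robot, y to its left, z up, the work surface at z = 0. Lengths are in mm, angles in rad, forces in N, time in s.
With the tool pointing down it reaches from about 300 to 775 mm from the base axis. Payload 14.6 kg.
Tool frame: the origin (TCP) lies between the finger pads; the fingertips stand 8 mm ahead of it and the grasp point (between the pads) lies 11 mm behind it; z points along the fingers, y is the direction in which the jaws open and shut (so a half turn about z gives the same grasp; the last joint's range is limited). The gripper opens to 94 mm and grips with 3 to 60 N. Pads are 16 mm wide; open, the fingers measure 119 mm over their backs; the gripper's body (75 mm by 177 mm) begins 78 mm behind the grasp point.
Start: joints at [-1.234, 0.3, 1.521, -0, 1.321, -0.067], TCP at [216.096, -505.759, 190.746] pointing down, gripper open.
Joint ranges: [-3.03, 3.03], [-0.79, 2.21], [0.23, 2.52], [-1.04, 4.18], [0, 3.07], [-2.55, 2.55]. Speed limits (rad/s): [2.22, 2.22, 2.57, 3.14, 3.14, 3.14].

### API

Orientations are given as [roll, pitch, yaw] about the fixed x, y, z axes, in that order (R = Rz(yaw) Ry(pitch) Rx(roll)).
In Python, from cell import manip, cams, models gives the robot as it stands. The module is installed in compiled form; this text tells all that it offers.
- The arm moves only by the shell command python3 -m pendant 'ROWS' [OPENING] [FORCE]. ROWS is JSON, a list that holds one entry, the list of rows, each a list of 4 numbers: the shift along the tool's x, y, z in cm, then the turn about the tool's z in rad. In form: [[[x, y, z, roll], ...]]. A call has 1 to 5 rows; each row is the pose to reach, as a shift and turn from the pose commanded when the call began, along the tool's axes at that moment; what a row does not reach only later rows make up. A row lasts 1/10 s, in which the tool goes at most 50 mm and 8.59 degrees, less where a joint would pass 70% of its speed; a pose out of reach is approached as far as the arm can. A call with a gripper value outside its range is refused whole. OPENING is the opening, from -1 (shut) to 1 (fully open), so that 0 is half open, set as the call begins (- or left out, the last holds). The fingers move at their own pace and stop on an object; FORCE is the grip in N (left out, the last holds). Time passes only in rows, so rows that repeat a pose let the fingers close. It gives the time, the measured TCP pose, the force and the opening at its end, in the units of the state.
- manip.read_state(): the state, without advancing time (a new reading comes with each control period).
- cams.camera(name): name is "side" or "top"; returns a dict with "frame" (420x560x3 uint8, red, green, blue), "K" (3x3 intrinsics, pixels), "pose" (4x4, takes a point from camera to world coordinates). Camera axes: x right, y down, z forward; pixel columns grow to the right and rows downward; lengths in mm; the calibration is good to about 2 mm. A picture is of the moment at which its call begins. There is no depth.
- manip.sign_off(): hands the job in, once; it reports no verdict.
Trained networks look in the newest picture that a camera, given by its name, has taken for a name from the list of things; names that differ only in an ending like _2 or _b are one class to them, and where a whole thing is asked for, a point or a joint stands for the part that bears it (a point fixed in the world has none). Each returns a list of dicts, best first, with "score" (0 to 1); they miss things now and then, are a little off and sometimes report something else, mostly with a low value. They report only what shows in the picture. A call takes as long as a camera call. They do not tell look-alikes from the thing itself.
- models.regions_of(camera, name): "pixels" (420x560 bool, what is visible of it) and "point" ([column, row] in pixels, amid what is visible of it).
The state is a dict: "clock": time; "joints": joint angles; "qd": joint speeds; "effort": joint torques, N m; "eef_pos": TCP position; "eef_rot": TCP orientation; "wrist_force": force on the tool from outside, world axes, zero at the start; "moment": the same for the moment, N m; "finger_gap": finger opening in mm.
Only numpy, scipy, OpenCV 4.12 (cv2) and the standard library are available. Lean on these libraries where they do the work, as an engineer would, in place of code of your own. Each camera call takes 0.05 s, during which the arm holds its last target.

## Working session

There is one attempt and no reset: what is moved stays moved. The work goes in short steps, Python scripts to look and compute and a shell command to move; the robot and the scene stay as the last step left them, time stands still between calls to the robot, and variables do not carry over. Pictures are saved under pics/ and viewed, and the job is handed in when it is done.

```bash
mkdir -p pics; ls
cat > h.py <<'E'
import numpy as np,cv2
from cell import manip,cams,models
def shot(n,f):
    c=cams.camera(n); cv2.imwrite('pics/'+f,c['frame'][:,:,::-1]); return c
def ray(c,px):
    K=np.array(c['K']);T=np.array(c['pose']); d=T[:3,:3]@np.linalg.inv(K)@np.array([px[0],px[1],1.]); return T[:3,3],d
def atz(c,px,z):
    o,d=ray(c,px); return o+d*(z-o[2])/d[2]
def proj(c,P):
    T=np.linalg.inv(np.array(c['pose'])); P=np.atleast_2d(P); q=P@T[:3,:3].T+T[:3,3]; q=q@np.array(c['K']).T; return q[:,:2]/q[:,2:]
E
python3 - <<'E'
from h import *
np.set_printoptions(precision=3,suppress=True)
for n in ['top','side']:
    c=shot(n,n+'0.png'); print(n,c['K'],c['pose'])
    for t in ['leaf_mid','leaf_bore','jamb_bore','jamb','spare_mid','pin_mid','hammer','angle_mid']:
        try:
            for r in models.regions_of(n,t): print(t,round(r['score'],2),r['point'],r['pixels'].sum())
        except Exception as e: print(t,e)
print(manip.read_state())
E
```

```text
pics
top [[508.097   0.    282.338]
 [  0.    508.097 209.866]
 [  0.      0.      1.   ]] [[   0.027   -0.991    0.133  389.822]
 [  -1.      -0.025    0.017  -15.773]
 [  -0.013   -0.133   -0.991 1348.318]
 [   0.       0.       0.       1.   ]]
leaf_mid 0.88 [293.2, 230.1] 912
leaf_mid 0.81 [274.0, 169.3] 871
leaf_mid 0.78 [378.7, 311.5] 952
leaf_mid 0.71 [337.3, 128.9] 955
leaf_mid 0.7 [249.3, 292.8] 831
leaf_bore 0.89 [379.6, 310.0] 1067
leaf_bore 0.82 [269.0, 168.0] 905
leaf_bore 0.64 [297.2, 229.5] 780
leaf_bore 0.63 [250.4, 291.8] 859
leaf_bore 0.61 [337.9, 130.0] 895
jamb_bore 0.95 [197.0, 209.4] 2262
jamb 0.74 [197.2, 209.5] 2236
spare_mid 0.56 [386.4, 201.7] 1157
pin_mid 0.84 [323.5, 276.7] 289
hammer 0.61 [110.4, 199.8] 1201
angle_mid 0.65 [459.5, 201.5] 852
side [[481.252   0.    288.183]
 [  0.    481.252 215.285]
 [  0.      0.      1.   ]] [[    0.995    -0.062     0.082   437.717]
 [   -0.102    -0.461     0.882 -1255.68 ]
 [   -0.017    -0.885    -0.465   766.512]
 [    0.        0.        0.        1.   ]]
leaf_mid 0.94 [221.6, 232.3] 812
leaf_mid 0.87 [275.8, 246.8] 702
leaf_mid 0.78 [326.6, 231.6] 677
leaf_mid 0.74 [378.7, 257.3] 1090
leaf_bore 0.91 [378.9, 257.1] 1041
leaf_bore 0.85 [271.7, 249.1] 704
leaf_bore 0.75 [220.7, 229.3] 840
leaf_bore 0.61 [327.4, 231.5] 668
jamb_bore 0.61 [285.6, 200.0] 1373
jamb 0.79 [282.4, 195.2] 1409
spare_mid 0.52 [271.7, 247.9] 685
pin_mid 0.5 [234.1, 271.1] 195
hammer 0.58 [284.6, 179.5] 263
angle_mid 0.6 [323.5, 352.5] 865
{'clock': 0.9, 'joints': array([-1.234,  0.3  ,  1.521,  0.   ,  1.321, -0.067]), 'qd': array([-0.001, -0.   , -0.001, -0.   , -0.   , -0.002]), 'effort': array([ -0.002, -53.166, -35.291,   0.071,   0.021,  -0.   ]), 'eef_pos': array([ 216.088, -505.738,  190.738]), 'eef_rot': array([-3.142, -0.   ,  0.404]), 'wrist_force': array([-0.184,  0.232,  0.568]), 'moment': array([-0.034,  0.032,  0.005]), 'finger_gap': 94.09760511445928}
```

View pics/top0.png

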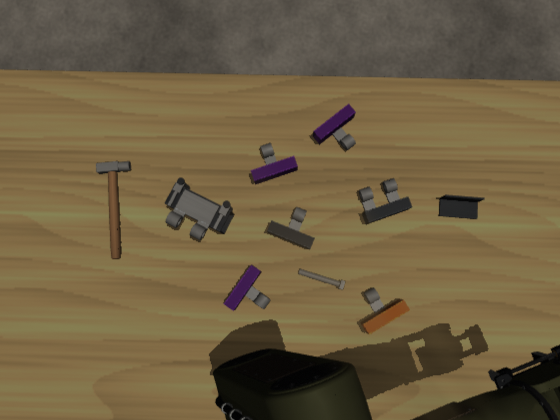

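View pics/side0.png

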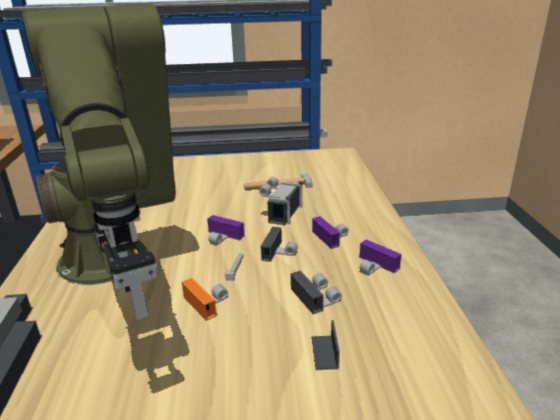

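Run:
```python
import cv2
a=cv2.imread('pics/top0.png')
cv2.imwrite('pics/crop1.png',cv2.resize(a[100:350,150:430],None,fx=2.8,fy=2.4 if 0 else 2.4,interpolation=cv2.INTER_CUBIC))
b=cv2.imread('pics/side0.png')
cv2.imwrite('pics/crop2.png',cv2.resize(b[150:300,180:430],None,fx=3.2,fy=3.2,interpolation=cv2.INTER_CUBIC))
```

```text
(no output)
```

View pics/crop1.png

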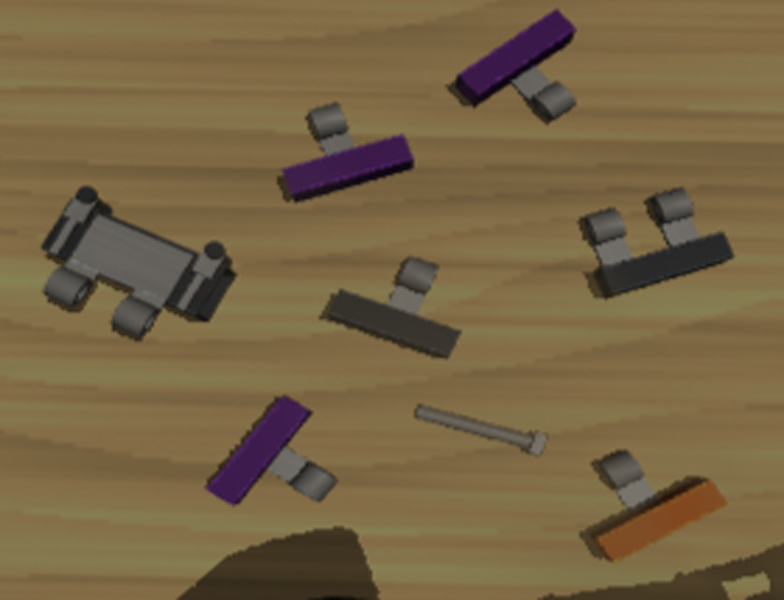

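View pics/crop2.png

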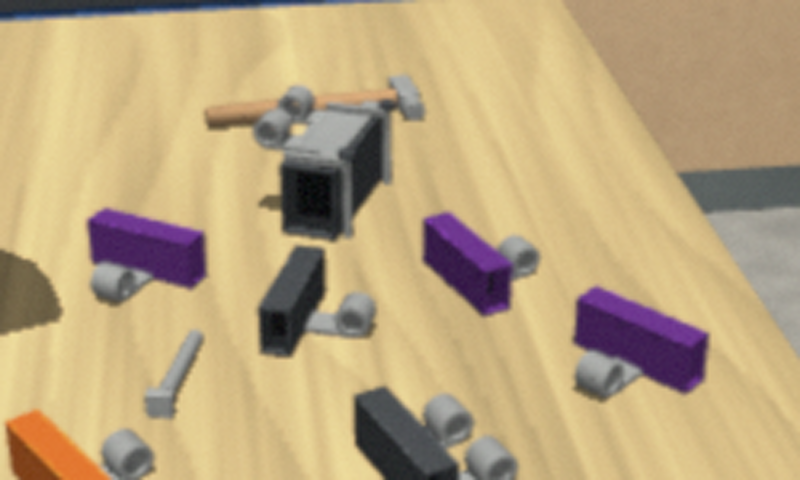

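Candidates seen in the top picture:
- Dark single-knuckle piece at (291,234)
- Dark two-knuckle spare at (386,205)
- Purple copies at (274,169), (333,125) and (246,290)
- Orange copy at (385,315)

By the description, the door half is the dark one at top (291,234), which is side (272,244). The close crop confirms one knuckle in the middle. The jamb is at top (197,209), with its knuckles at (174,220) and (198,231). Next I'll fit poses.

```bash
cat > fit.py <<'E'
from h import *
from scipy.optimize import minimize
SS=6
def box(x0,x1,y0,y1,z0,z1,tag):
    f=[]
    X=[x0,x1];Y=[y0,y1];Z=[z0,z1]
    for ax in range(3):
        for s in (0,1):
            c=[]
            for a,b in ((0,0),(1,0),(1,1),(0,1)):
                i=[0,0,0]; i[ax]=s; o=[k for k in range(3) if k!=ax]; i[o[0]]=a;i[o[1]]=b
                c.append([X[i[0]],Y[i[1]],Z[i[2]]])
            n=np.zeros(3);n[ax]=2*s-1
            f.append((np.array(c,float),n,tag+'xyz'[ax]+'-+'[s],0))
    return f
def cyl(cx,cz,y0,y1,r,rb,tag,N=24):
    f=[];t=np.linspace(0,2*np.pi,N+1)
    P=lambda r,a,y:[cx+r*np.cos(a),y,cz+r*np.sin(a)]
    for i in range(N):
        m=(t[i]+t[i+1])/2
        f.append((np.array([P(r,t[i],y0),P(r,t[i+1],y0),P(r,t[i+1],y1),P(r,t[i],y1)]),np.array([np.cos(m),0,np.sin(m)]),tag+'s%d'%(i//3),0))
    for s,y in ((-1,y0),(1,y1)):
        n=np.array([0,s,0.])
        f.append((np.array([P(r,a,y) for a in t[:-1]]),n,tag+'e%d'%s,0))
        f.append((np.array([P(rb,a,y) for a in t[:-1]]),n,tag+'b%d'%s,1))
    return f
# each model: list of convex parts; origin at bore centre
def leaf():
    return [box(-75,-45,-60,60,-17,33,'T')+[(np.array([[sx,sy*60.,z] for sx,z in ((-72,-14),(-48,-14),(-48,30),(-72,30))]),np.array([0,sy,0.]),'O%d'%sy,1) for sy in (-1,1)],
            box(-45,-8,-15,15,-17,-11,'G'),cyl(0,0,-15,15,17,10,'K')]
def jambk():
    return [box(25,85,-80,80,-97,-17,'J'),cyl(0,0,-49,-19,17,10,'K'),cyl(0,0,19,49,17,10,'K'),box(8,25,-49,-19,-17,-11,'G'),box(8,25,19,49,-17,-11,'G')]
def Rz(a): return np.array([[np.cos(a),-np.sin(a),0],[np.sin(a),np.cos(a),0],[0,0,1]])
from scipy.spatial.transform import Rotation as Ro
def label(cam,parts,p,R,win,tags):
    x0,y0,w,h=win
    im=np.zeros((h*SS,w*SS),np.uint8)
    C=np.array(cam['pose'])[:3,3]
    cl=R.T@(C-p)
    ds=[-np.linalg.norm(np.mean([f[0].mean(0) for f in q],0)-cl) for q in parts]
    for k in np.argsort(ds):
        fs=sorted(parts[k],key=lambda f:f[3])
        for V,n,t,_ in fs:
            if n@(cl-V.mean(0))<=0: continue
            u=proj(cam,V@R.T+p)
            u=((u-[x0,y0]+0.5)*SS-0.5)
            cv2.fillPoly(im,[np.round(u*16).astype(np.int32)],tags.setdefault(t,len(tags)+1),shift=4)
    return im
def resid(cam,parts,p,R,win,mask=None,ret=False):
    tags={};im=label(cam,parts,p,R,win,tags);x0,y0,w,h=win
    A=np.stack([cv2.resize((im==k).astype(np.float32),(w,h),interpolation=cv2.INTER_AREA).ravel() for k in range(len(tags)+1)],1)
    I=cam['frame'][y0:y0+h,x0:x0+w].reshape(-1,3).astype(float)
    W=np.ones(len(I)) if mask is None else mask.ravel().astype(float)
    G=A*W[:,None]
    s=np.linalg.solve(G.T@A+1e-2*np.eye(A.shape[1]),G.T@I)
    e=((I-A@s)**2).sum(1)*W
    if ret: return im,e.reshape(h,w),(A@s).reshape(h,w,3)
    return np.minimum(e,8000).sum()/W.sum()
def fit(cams_,parts,p0,wins,masks,free,build,steps):
    f=lambda v: sum(resid(c,parts,*build(v),w,m) for c,w,m in zip(cams_,wins,masks))
    v0=np.array(free,float); S=np.array(steps)
    best=None
    r=minimize(lambda u:f(v0+u*S),np.zeros(len(v0)),method='Nelder-Mead',options=dict(initial_simplex=np.vstack([np.zeros(len(v0)),np.eye(len(v0))]),xatol=.02,fatol=.01,maxiter=400))
    r=minimize(lambda u:f(v0+u*S),r.x,method='Nelder-Mead',options=dict(initial_simplex=r.x+np.vstack([np.zeros(len(v0)),-.4*np.eye(len(v0))]),xatol=.02,fatol=.01,maxiter=400))
    return v0+r.x*S,r.fun,f(v0)
E
cat > m1.py <<'E'
from fit import *
import pickle
np.set_printoptions(precision=3,suppress=True)
ct=cams.camera('top');cs=cams.camera('side')
pickle.dump((ct,cs),open('s0.pkl','wb'))
def yaw_from(a,b): d=b-a; return np.arctan2(d[1],d[0])
# leaf guess
K=atz(ct,(299,214),30)[:2]; M=atz(ct,(291,232),50)[:2]
yl=yaw_from(M,K); print('leaf',K,M,yl)
k1=atz(ct,(174,219),110)[:2];k2=atz(ct,(198,231),110)[:2]
jb=(k1+k2)/2; d=k1-k2; yj=np.arctan2(-d[0],d[1]); print('jamb',jb,yj)
def bl(v): return np.array([v[0],v[1],17.]),Rz(v[2])
def bj(v): return np.array([v[0],v[1],97.]),Rz(v[2])
for name,parts,v0,b in (('leaf',leaf(),[*K,yl],bl),('jamb',jambk(),[*jb,yj],bj)):
    for cs_ in ([ct],[cs],[ct,cs]):
        wins=[];masks=[]
        for c in cs_:
            p,R=b(v0)
            V=np.concatenate([f[0] for q in parts for f in q])@R.T+p
            u=proj(c,V);lo=np.floor(u.min(0)-8).astype(int);hi=np.ceil(u.max(0)+8).astype(int)
            wins.append((*lo,*(hi-lo))); masks.append(None)
        v,e,e0=fit(cs_,parts,None,wins,masks,v0,b,[8,8,.1])
        print(name,len(cs_),v,e,e0)
        for i,c in enumerate(cs_):
            im,er,mo=resid(c,parts,*b(v),wins[i],None,True)
            x,y,w,h=wins[i]; I=c['frame'][y:y+h,x:x+w]
            o=np.hstack([I,np.clip(mo,0,255).astype(np.uint8)])[:,:,::-1]
            if len(cs_)==2: cv2.imwrite(f'pics/fit_{name}{i}.png',cv2.resize(o,None,fx=4,fy=4,interpolation=cv2.INTER_NEAREST))
E
time python3 m1.py
```

```text
leaf [556.64  -37.649] [507.106 -17.88 ] -0.3797278419054033
jamb [512.293 240.415] -0.43365957292716584
leaf 1 [557.511 -35.795  -0.362] 145.56201610489418 177.18290337225883
leaf 1 [556.944 -39.692  -0.337] 1017.6414830864544 1219.3766250312246
leaf 2 [556.938 -37.76   -0.348] 1248.717519712474 1396.5595284034835
jamb 1 [511.9   244.403  -0.421] 765.5564156907599 917.6104241077308
jamb 1 [513.149 244.309  -0.443] 1389.9633480120292 1430.5895920481462
jamb 2 [512.872 244.339  -0.443] 2173.7986257044336 2348.200016155877
real	0m9.567s
user	0m8.032s
sys	0m0.205s
```

Run:
```python
import cv2,numpy as np
L=[cv2.imread(f'pics/fit_{n}{i}.png') for n in('leaf','jamb') for i in (0,1)]
W=max(a.shape[1] for a in L)
s=[cv2.copyMakeBorder(a,0,4,0,W-a.shape[1],cv2.BORDER_CONSTANT) for a in L]
o=np.vstack(s);f=min(800/o.shape[1],600/(o.shape[0]/2))
print(o.shape)
A=np.vstack(s[:2]);B=np.vstack(s[2:])
h=max(A.shape[0],B.shape[0]);A=cv2.copyMakeBorder(A,0,h-A.shape[0],0,0,0);B=cv2.copyMakeBorder(B,0,h-B.shape[0],0,0,0)
o=np.hstack([A,B]);f=min(800/o.shape[1],600/o.shape[0]);cv2.imwrite('pics/fits.png',cv2.resize(o,None,fx=f,fy=f,interpolation=cv2.INTER_AREA))
```

```text
(1032, 696, 3)
```

View pics/fits.png

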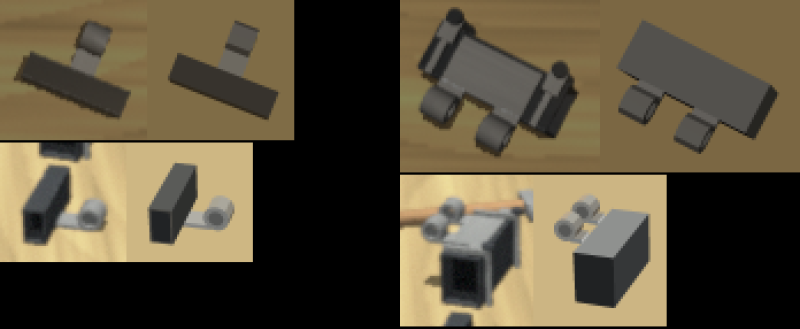

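The fits match both pictures:
- **Leaf:** bore at about (557, -38), yaw -0.35, so mid at about (500.6, -17.3).
- **Jamb bore:** about (512.9, 244.3), yaw -0.44.

Now I move to the pre-grasp.

```bash
python3 -m pendant '[[[3.8,-2.8,0,0],[7.6,-5.6,0,0],[11.4,-8.4,0,0],[15.2,-11.2,0,0],[19,-14,0,0]]]' -0.04
python3 -m pendant '[[[3.8,-2.8,0,0],[7.6,-5.6,0,0],[11.4,-8.4,0,0],[15.2,-11.2,0,0],[19,-14,0,0]]]'
python3 -m pendant '[[[3.7,-2.8,0,-0.14],[7.36,-5.7,0,-0.28],[7.36,-5.7,0,-0.42],[7.36,-5.7,0,-0.56],[7.36,-5.7,0,-0.7]]]'
python3 -m pendant '[[[0,0,2,-0.117],[0,0,4,-0.117],[0,0,6,-0.117],[0,0,7,-0.117],[0,0,7,-0.117]]]'
cat > go.py <<'E'
from h import *
import sys
# target x y z yaw -> shift in tool axes (cm, rad)
t=[float(a) for a in sys.argv[1:5]]
from scipy.spatial.transform import Rotation as Ro
s=manip.read_state();R=Ro.from_euler('xyz',s['eef_rot']).as_matrix()
d=R.T@(np.array(t[:3])-s['eef_pos'])/10
print('clock',round(s['clock'],2),'pos',s['eef_pos'].round(2),s['eef_rot'].round(4),'gap',round(s['finger_gap'],1),'F',s['wrist_force'].round(2))
print('rows',d.round(3),'roll',round(-((t[3]-s['eef_rot'][2]+np.pi)%(2*np.pi)-np.pi),4))
E
python3 go.py 500.6 -17.3 15 1.2208
python3 -c "
from h import *
shot('top','t1.png');shot('side','s1.png')"
```

```text
clock: 1.5
eef_pos: [336.4, -300.7, 190.9]
eef_rot: [3.141, -0.0, 0.403]
wrist_force: [-0.3, 0.2, 1.0]
finger_gap: 57.3
clock: 2.0
eef_pos: [456.2, -97.1, 191.0]
eef_rot: [3.141, -0.0, 0.404]
wrist_force: [-0.3, -0.7, -0.6]
finger_gap: 44.8
clock: 2.5
eef_pos: [500.9, -17.2, 190.7]
eef_rot: [-3.141, 0.0, 1.11]
wrist_force: [0.4, -1.0, 0.1]
finger_gap: 45.0
clock: 3.0
eef_pos: [500.3, -17.6, 119.8]
eef_rot: [-3.14, 0.0, 1.221]
wrist_force: [0.5, 0.2, 0.1]
finger_gap: 45.1
clock 3.0 pos [500.31 -17.6  119.84] [-3.1397e+00  5.0000e-04  1.2208e+00] gap 45.1 F [0.49 0.21 0.1 ]
rows [ 0.043  0.037 10.484] roll -0.0
```

Run:
```python
import cv2,numpy as np
a=cv2.imread('pics/t1.png')[150:300,200:380];b=cv2.imread('pics/s1.png')[150:300,180:360]
cv2.imwrite('pics/c3.png',cv2.resize(np.hstack([a,b]),None,fx=2.2,fy=2.2,interpolation=cv2.INTER_CUBIC))
```

```text
(no output)
```

View pics/c3.png

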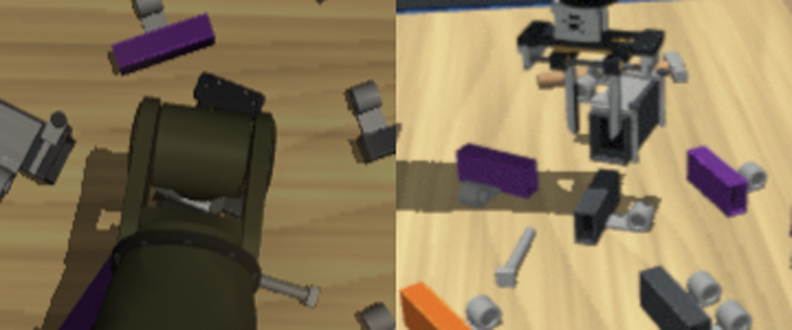

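The top view shows the arm hiding the leaf. The side view shows the fingers straddling the tube, with the tube at about (272,244). I'll descend to tips 10 mm above the bench and watch the force.

```bash
python3 -m pendant '[[[0.04,0.04,3,0],[0.04,0.04,5.5,0],[0.04,0.04,7,0],[0.04,0.04,7,0]]]'
python3 -m pendant '[[[0,0,1.2,0],[0,0,2.2,0],[0,0,3.2,0],[0,0,3.2,0]]]'
python3 go.py 500.6 -17.3 18 1.2208
```

```text
clock: 3.5
eef_pos: [500.9, -17.4, 50.0]
eef_rot: [-3.14, 0.0, 1.221]
wrist_force: [0.1, -0.3, 0.1]
finger_gap: 45.0
clock: 3.9
eef_pos: [500.7, -17.3, 17.5]
eef_rot: [-3.14, 0.0, 1.221]
wrist_force: [0.3, 0.4, 1.0]
finger_gap: 45.0
clock 3.9 pos [500.68 -17.34  17.55] [-3.1398e+00  4.0000e-04  1.2208e+00] gap 45.0 F [0.3  0.41 0.98]
rows [ 0.001 -0.009 -0.045] roll -0.0
```

```bash
python3 -m pendant '[[[0,0,0,0],[0,0,0,0],[0,0,0,0],[0,0,0,0],[0,0,0,0]]]' -1 45
python3 -m pendant '[[[0,0,0,0],[0,0,0,0],[0,0,0,0]]]'
python3 go.py 500.6 -17.3 18 1.2208; python3 -c "
from h import *
shot('side','s2.png')
a=cv2.imread('pics/s2.png')[170:300,200:360];cv2.imwrite('pics/c4.png',cv2.resize(a,None,fx=4.5,fy=4.5,interpolation=cv2.INTER_CUBIC))"
```

```text
clock: 4.4
eef_pos: [501.5, -17.4, 19.1]
eef_rot: [3.141, -0.0, 1.221]
wrist_force: [-1.5, 0.1, 4.5]
finger_gap: 29.3
clock: 4.7
eef_pos: [501.5, -17.4, 19.1]
eef_rot: [3.141, -0.0, 1.221]
wrist_force: [-1.2, 1.2, 5.3]
finger_gap: 29.6
clock 4.7 pos [501.54 -17.41  19.14] [ 3.1410e+00 -1.0000e-04  1.2209e+00] gap 29.6 F [-1.25  1.23  5.29]
rows [-0.022 -0.092  0.114] roll 0.0001
```

View pics/c4.png

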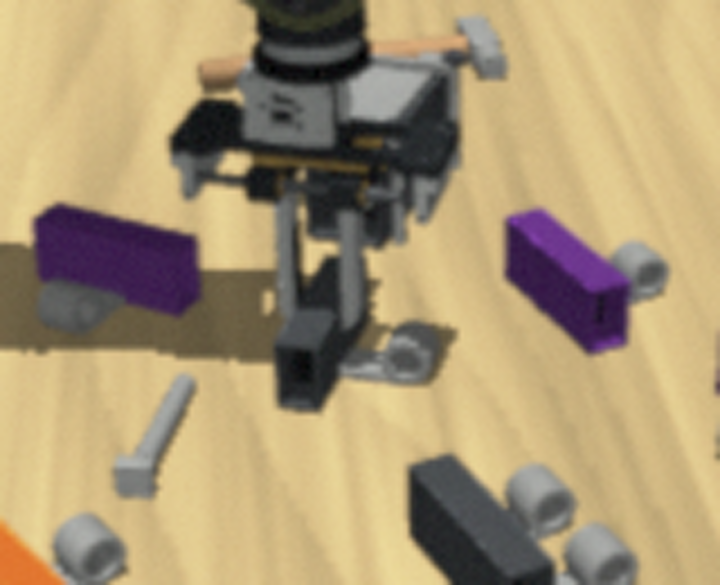

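Gripped: the gap reads 29.6 mm. In the crop the fingers hold the tube, with its end at crop (300,350), and the knuckle points right at (410,350). Now I lift.

```bash
python3 -m pendant '[[[0,0,-1,0],[0,0,-3,0],[0,0,-6,0],[0,0,-10,0],[0,0,-14,0]]]'
python3 -m pendant '[[[0,0,0,0],[0,0,0,0],[0,0,0,0]]]'
python3 go.py 457.5 269.6 160 1.135; python3 -c "
from h import *
shot('side','s3.png')
a=cv2.imread('pics/s3.png')[130:300,200:360];cv2.imwrite('pics/c5.png',cv2.resize(a,None,fx=3.5,fy=3.5,interpolation=cv2.INTER_CUBIC))"
```

```text
clock: 5.25
eef_pos: [500.5, -17.3, 160.1]
eef_rot: [-3.14, 0.0, 1.221]
wrist_force: [1.2, -0.5, -4.8]
finger_gap: 29.7
clock: 5.55
eef_pos: [500.3, -17.3, 157.0]
eef_rot: [-3.139, 0.001, 1.221]
wrist_force: [0.0, 0.5, -5.3]
finger_gap: 29.5
clock 5.55 pos [500.33 -17.3  157.03] [-3.1386e+00  7.0000e-04  1.2208e+00] gap 29.5 F [ 0.01  0.47 -5.25]
rows [ 25.481 -13.862  -0.273] roll 0.0858
```

View pics/c5.png

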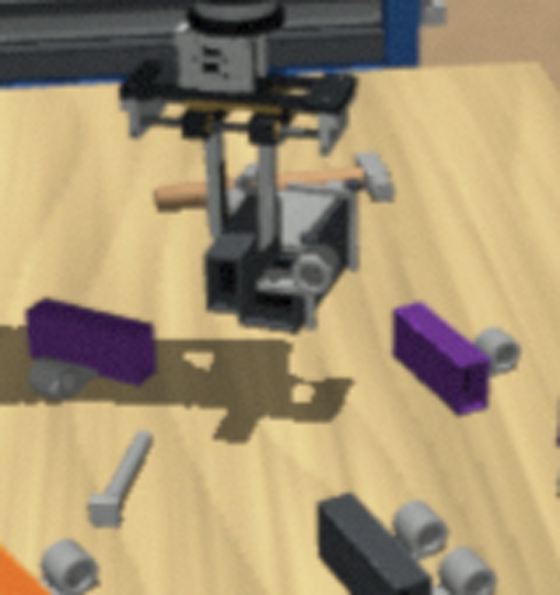

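The leaf is in the air, level and held firmly (about 0.54 kg), with its knuckle free at crop (310,270). I'll carry it to above the jamb gap.

```bash
python3 -m pendant '[[[1.5,-0.8,0,0],[4.5,-2.4,0,0],[8,-4.3,0,0],[11.5,-6.2,0,0],[15,-8.2,0,0]]]'
python3 -m pendant '[[[3.5,-1.9,0,0],[6.5,-3.5,0,0],[9,-4.9,0,0],[10.4,-5.6,0,0],[10.48,-5.66,0,0]]]'
python3 -m pendant '[[[0,0,0,0.03],[0,0,0,0.06],[0,0,0,0.086],[0,0,0,0.086],[0,0,0,0.086]]]'
python3 go.py 457.5 269.6 160 1.135; python3 -c "
from h import *
import pickle
c=shot('side','s4.png');t=shot('top','t4.png')
pickle.dump((t,c),open('s4.pkl','wb'))
a=cv2.imread('pics/s4.png')[90:260,200:360];b=cv2.imread('pics/t4.png')[130:300,120:280];cv2.imwrite('pics/c6.png',cv2.resize(np.hstack([a,b]),None,fx=2.5,fy=2.5,interpolation=cv2.INTER_CUBIC))"
```

```text
clock: 6.1
eef_pos: [474.7, 152.9, 157.3]
eef_rot: [-3.14, 0.001, 1.22]
wrist_force: [1.8, 0.8, -4.8]
finger_gap: 29.4
clock: 6.6
eef_pos: [457.8, 270.5, 157.5]
eef_rot: [-3.14, 0.001, 1.223]
wrist_force: [1.1, -0.7, -6.1]
finger_gap: 29.3
clock: 7.1
eef_pos: [458.6, 269.1, 158.7]
eef_rot: [3.142, 0.0, 1.135]
wrist_force: [-0.0, 0.2, -5.7]
finger_gap: 29.6
clock 7.1 pos [458.62 269.13 158.73] [3.1416 0.     1.1347] gap 29.6 F [-0.02  0.23 -5.71]
rows [-0.005 -0.121 -0.127] roll -0.0003
```

View pics/c6.png

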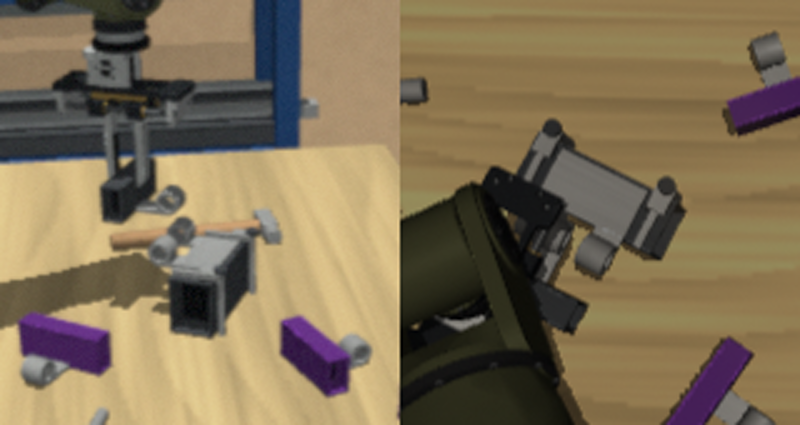

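The side view shows the leaf above and behind the jamb, with its knuckle at about side (268,169) and the jamb knuckles at about (265,189) and (272,182). I'll fit the leaf and jamb in these same pictures.

```bash
cat > m2.py <<'E'
from fit import *
import pickle,sys
np.set_printoptions(precision=3,suppress=True)
def hullmask(c,boxes,b,win,m=None,grow=2):
    x,y,w,h=win; m=np.ones((h,w),np.uint8) if m is None else m
    p,R=b
    for B in boxes:
        V=np.array([[a,bb,cc] for a in B[0:2] for bb in B[2:4] for cc in B[4:6]],float)@R.T+p
        u=proj(c,V)-[x,y]; z=np.zeros((h,w),np.uint8)
        cv2.fillConvexPoly(z,cv2.convexHull(np.round(u).astype(np.int32)),1); z=cv2.dilate(z,np.ones((2*grow+1,)*2)); m[z>0]=0
    return m
def win(c,parts,b,pad=7):
    p,R=b
    u=proj(c,np.concatenate([f[0] for q in parts for f in q])@R.T+p)
    lo=np.maximum(np.floor(u.min(0)-pad).astype(int),0);hi=np.minimum(np.ceil(u.max(0)+pad).astype(int),[559,419])
    return (*lo,*(hi-lo))
CL=[(15,105,-90,-52,-97,18),(15,105,52,90,-97,18)]
FG=[(-90,-75,-9,9,-6,150),(-45,-30,-9,9,-6,150),(-160,40,-40,40,95,160)]
def jfit(cs_,v0,extra=None):
    b=lambda v:(np.array([v[0],v[1],97.]),Rz(v[2])); P=jambk()
    ws=[win(c,P,b(v0)) for c in cs_]
    ms=[hullmask(c,CL,b(v0),w,grow=1) for c,w in zip(cs_,ws)]
    if extra: 
        for c,w,m in zip(cs_,ws,ms): hullmask(c,extra[0],extra[1],w,m)
    v,e,_=fit(cs_,P,None,ws,ms,v0,b,[4,4,.04]); return v,e
def save(c,parts,b,w,m,fn):
    im,er,mo=resid(c,parts,*b,w,m,True); x,y,ww,h=w; I=c['frame'][y:y+h,x:x+ww]
    o=np.hstack([I,np.clip(mo,0,255).astype(np.uint8),I*m[:,:,None]])[:,:,::-1]
    cv2.imwrite('pics/'+fn,cv2.resize(o,None,fx=4,fy=4,interpolation=cv2.INTER_NEAREST))
E
python3 - <<'E'
from m2 import *
t0,s0=pickle.load(open('s0.pkl','rb'));t4,s4=pickle.load(open('s4.pkl','rb'))
v0=[512.5,244.4,-.435]
for n,cs_ in (('top0',[t0]),('side0',[s0]),('side4',[s4]),('both',[t0,s0])): print('jamb',n,*jfit(cs_,v0))
P=leaf()
for z in (153.6,156.6,159.6):
    b=lambda v:(np.array([v[0],v[1],z]),Rz(v[2]))
    vl=[458.6+60*np.cos(.436),269.1-60*np.sin(.436),-.436]
    w=win(s4,P,b(vl)); m=hullmask(s4,FG,b(vl),w,grow=1)
    v,e,_=fit([s4],P,None,[w],[m],vl,b,[4,4,.04]); print('leaf',z,v,e,'nominal',np.array(vl))
    if z==156.6: save(s4,P,b(v),w,m,'fl4.png'); 
    vm=v; bb=b(vm)
# leaf fit before grasp, side0 & top0
b=lambda v:(np.array([v[0],v[1],17.]),Rz(v[2]))
for n,cs_ in (('top',[t0]),('side',[s0])):
    w=[win(c,P,b([557,-37.8,-.35])) for c in cs_]
    print('leaf0',n,fit(cs_,P,None,w,[None],[557,-37.8,-.35],b,[4,4,.04])[:2])
b=lambda v:(np.array([v[0],v[1],97.]),Rz(v[2]))
w=win(s0,jambk(),b(v0));m=hullmask(s0,CL,b(v0),w,grow=1);save(s0,jambk(),b(jfit([s0],v0)[0]),w,m,'fj4.png')
E
```

```text
jamb top0 [510.804 244.24   -0.424] 273.7671546308276
jamb side0 [511.438 244.249  -0.512] 880.699027900384
jamb side4 [494.727 223.438  -1.081] 2116.4937440916888
jamb both [511.519 243.703  -0.481] 1180.7298803437297
leaf 153.6 [512.227 246.349  -0.439] 2579.4226363888843 nominal [512.987 243.761  -0.436]
leaf 156.6 [512.218 241.341  -0.431] 2765.4525575548 nominal [512.987 243.761  -0.436]
leaf 159.6 [511.898 235.247  -0.406] 3069.3729059767898 nominal [512.987 243.761  -0.436]
leaf0 top (array([557.508, -35.386,  -0.356]), np.float64(150.751086818586))
leaf0 side (array([556.509, -40.779,  -0.343]), np.float64(980.1397774626037))
```

View pics/fl4.png

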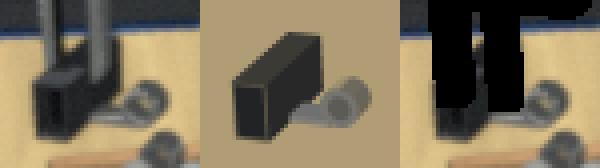

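View pics/fj4.png

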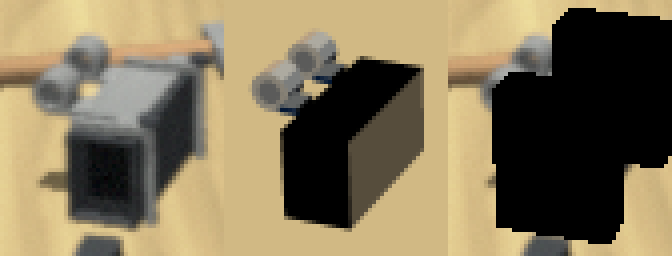

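```bash
cat > ov.py <<'E'
from m2 import *
def wire(c,parts,b,roi,f,col=(0,255,0)):
    x,y,w,h=roi; I=cv2.resize(np.ascontiguousarray(c['frame'][y:y+h,x:x+w,::-1]),None,fx=f,fy=f,interpolation=cv2.INTER_CUBIC)
    I=np.clip(I.astype(float)*1.3,0,255).astype(np.uint8); return wadd(I,c,parts,b,roi,f,col)
def wadd(I,c,parts,b,roi,f,col):
    x,y,w,h=roi;p,R=b
    cl=R.T@(np.array(c['pose'])[:3,3]-p)
    for q in parts:
        for V,n,t,_ in q:
            if n@(cl-V.mean(0))<=0: continue
            if t[:2]=='Ks':continue
            u=(proj(c,V@R.T+p)-[x,y]+.5)*f-.5
            cv2.polylines(I,[np.round(u*8).astype(np.int32)],True,col,1,cv2.LINE_AA,shift=3)
    return I
E
python3 - <<'E'
from ov import *
t0,s0=pickle.load(open('s0.pkl','rb'))
b=(np.array([512.5,244.3,97.]),Rz(-.435)); bl=(np.array([557.,-37.8,17.]),Rz(-.35))
L=[]
for nm,c,P,bb in (('a',t0,jambk(),b),('b',s0,jambk(),b),('c',t0,leaf(),bl),('d',s0,leaf(),bl)):
    x,y,w,h=win(c,P,bb); cx,cy=x+w//2,y+h//2; r=(cx-36,cy-36,72,72)
    L.append(wire(c,P,bb,r,5.4))
L=[cv2.resize(a,(390,390)) for a in L]
cv2.imwrite('pics/ov1.png',np.hstack(L[:2]));cv2.imwrite('pics/ov2.png',np.hstack(L[2:]))
E
```

```text
(no output)
```

View pics/ov1.png

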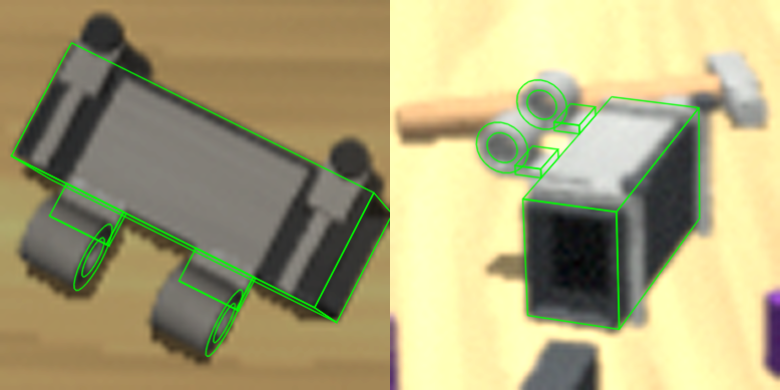

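View pics/ov2.png

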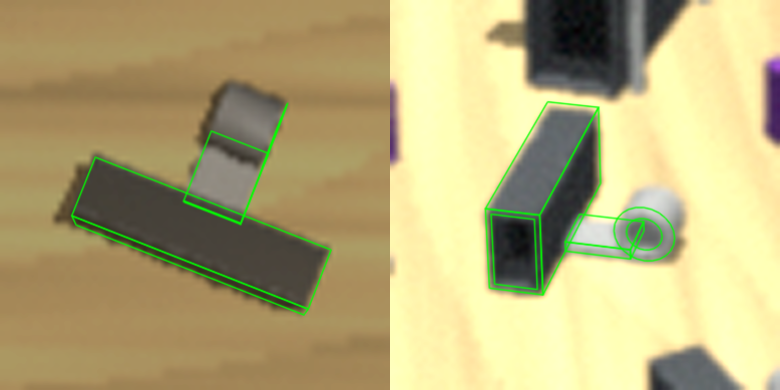

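```bash
cat >> m2.py <<'E'
CL2=[(20,105,-86,-50,-19,18),(20,105,50,86,-19,18),(86,108,-86,-50,-97,5),(86,108,50,86,-97,5)]
def jm():
    P=jambk(); i=5
    P[0]=box(25,85,-80,80,-97,-17,'J')+[(np.array([[x,sy*80.,z] for x,z in ((25+i,-97+i),(85-i,-97+i),(85-i,-17-i),(25+i,-17-i))]),np.array([0,sy,0.]),'O%d'%sy,1) for sy in (-1,1)]
    return [P[0],box(18,85,-50,50,-17,-11,'P')]+P[1:3]+P[3:]
def jfit2(c,v0,yaw,ham,z=97.,fingers=None,cl=None):
    b=lambda v:(np.array([v[0],v[1],z]),Rz(yaw)); P=jm()
    w=win(c,P,b(v0)); m=hullmask(c,CL2,b(v0),w,grow=1)
    if ham is not None: cv2.fillPoly(m,[np.array(ham)-np.array(w[:2])],0)
    v,e,_=fit([c],P,None,[w],[m],v0[:2],b,[4,4]); return v,e,(c,P,b(v),w,m)
HS=[(244,183),(262,182),(262,178),(300,176),(312,172),(314,188),(302,186),(280,189),(262,191),(244,193)]
E
python3 - <<'E'
from ov import *
t0,s0=pickle.load(open('s0.pkl','rb'))
# hammer polygon view
for yaw in (-.42,-.435,-.45,-.47):
    r=jfit2(s0,[512.5,244.3],yaw,None); r2=jfit2(s0,[512.5,244.3],yaw,HS); r3=jfit2(t0,[512.5,244.3],yaw,None)
    print(yaw,r[:2],r2[:2],r3[:2])
    if yaw==-.435: save(*r2[2],'fj5.png'); save(*r3[2],'fj6.png')
E
```

```text
-0.42 (array([510.22 , 241.455]), np.float64(930.5925754428695)) (array([510.194, 242.613]), np.float64(735.2007146140058)) (array([511.085, 243.929]), np.float64(282.62220233002347))
-0.435 (array([511.433, 242.128]), np.float64(940.9271171278189)) (array([511.384, 240.966]), np.float64(748.9502839365377)) (array([511.591, 243.992]), np.float64(282.3785432290487))
-0.45 (array([511.498, 241.581]), np.float64(929.6774645282868)) (array([511.864, 241.507]), np.float64(736.0870509253937)) (array([511.573, 244.003]), np.float64(276.4328743992838))
-0.47 (array([512.173, 241.487]), np.float64(916.6223352084324)) (array([512.604, 242.65 ]), np.float64(725.9853959459941)) (array([511.376, 244.162]), np.float64(279.2119948204226))
```

View pics/fj5.png

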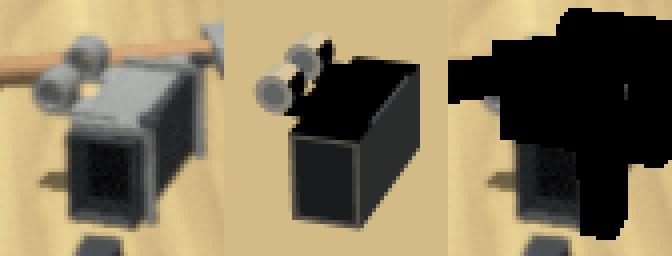

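View pics/fj6.png

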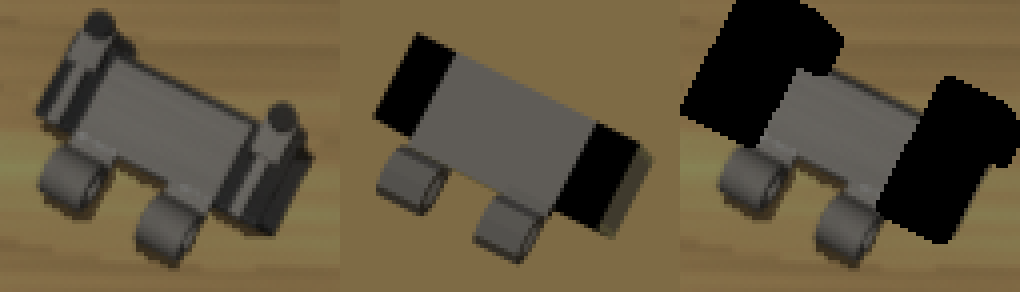

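Jamb in the side view is (511.4, 241.5) and the leaf there is (512.2, 241.3), so only about -1 mm in world x is left. I'll start descending and watch the force.

```bash
python3 -m pendant '[[[-0.04,-0.09,0.5,0],[-0.04,-0.09,1.5,0],[-0.04,-0.09,2.5,0],[-0.04,-0.09,3.4,0],[-0.04,-0.09,3.4,0]]]'
python3 -m pendant '[[[0,0,0.4,0],[0,0,0.8,0],[0,0,1.2,0],[0,0,1.2,0],[0,0,1.2,0]]]'
python3 go.py 457.6 269.1 99.1 1.135; python3 -c "
from h import *
import pickle
c=shot('side','s5.png');t=shot('top','t5.png')
pickle.dump((t,c),open('s5.pkl','wb'))
a=cv2.imread('pics/s5.png')[130:240,220:330];b=cv2.imread('pics/t5.png')[160:270,140:250];cv2.imwrite('pics/c7.png',cv2.resize(np.hstack([a,b]),None,fx=3.6,fy=3.6,interpolation=cv2.INTER_CUBIC))"
```

```text
clock: 7.7
eef_pos: [456.8, 269.1, 123.0]
eef_rot: [-3.14, 0.002, 1.135]
wrist_force: [0.1, 0.2, -4.6]
finger_gap: 29.4
clock: 8.2
eef_pos: [457.6, 269.5, 112.8]
eef_rot: [3.142, -0.0, 1.135]
wrist_force: [-0.4, -0.1, -5.1]
finger_gap: 30.1
clock 8.2 pos [457.55 269.53 112.82] [ 3.1415e+00 -1.0000e-04  1.1348e+00] gap 30.1 F [-0.39 -0.09 -5.1 ]
rows [-0.037  0.022  1.372] roll -0.0002
```

View pics/c7.png

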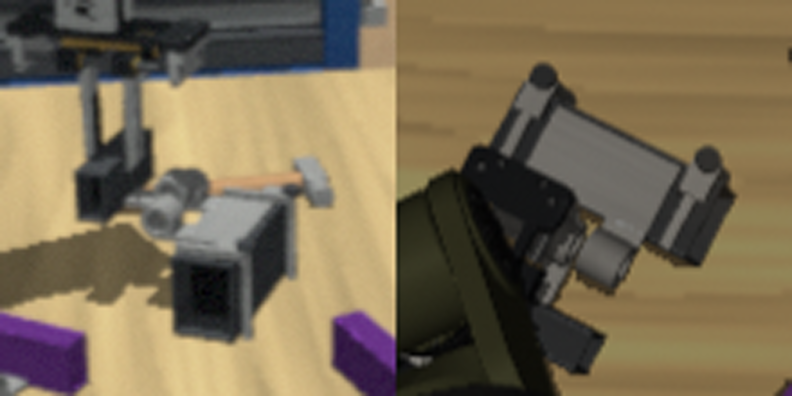

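No contact: the force is just the leaf's weight. The knuckle is dropping into the gap, at side about (270,182). I'll finish the descent.

```bash
python3 -m pendant '[[[0,0,0.5,0],[0,0,1.0,0],[0,0,1.37,0],[0,0,1.37,0],[0,0,1.37,0]]]'
python3 -m pendant '[[[0,0,0,0],[0,0,0,0],[0,0,0,0]]]'
python3 -m pendant '[[[0,0,0,0],[0,0,0,0],[0,0,0,0]]]'
python3 go.py 457.6 269.1 99.1 1.135; python3 -c "
from h import *
import pickle
c=shot('side','s6.png');t=shot('top','t6.png')
pickle.dump((t,c),open('s6.pkl','wb'))
a=cv2.imread('pics/s6.png')[155:225,230:300];b=cv2.imread('pics/t6.png')[180:250,160:230];cv2.imwrite('pics/c8.png',cv2.resize(np.hstack([a,b]),None,fx=5.6,fy=5.6,interpolation=cv2.INTER_CUBIC))"
python3 - <<'E'
from ov import *
t,c=pickle.load(open('s6.pkl','rb'))
s=manip.read_state();z=s['eef_pos'][2]-2.14
P=leaf();yaw=s['eef_rot'][2]-np.pi/2
L=[]
for zz in (z-2,z,z+2):
    b=lambda v:(np.array([v[0],v[1],zz]),Rz(yaw))
    vl=[511.5,242]
    w=win(c,P,b(vl)); m=hullmask(c,FG,b(vl),w,grow=1)
    m=hullmask(c,[(10,110,-90,90,-97,5)],(np.array([511.5,241.5,97]),Rz(-.436)),w,m,0)
    m=hullmask(c,[(-18,22,-51,-18,-19,19)],(np.array([511.5,241.5,97]),Rz(-.436)),w,m,0)
    v,e,_=fit([c],P,None,[w],[m],vl,b,[3,3]); print(zz,v,e)
    if zz==z: save(c,P,b(v),w,m,'fl6.png'); bb=b(v)
roi=(230,155,70,70)
I=wire(c,P,bb,roi,8);I=wadd(I,c,jm()[1:],(np.array([511.5,241.5,97]),Rz(-.436)),roi,8,(0,0,255)); cv2.imwrite('pics/ov6.png',I)
E
```

```text
clock: 8.8
eef_pos: [457.5, 269.5, 99.0]
eef_rot: [-3.141, 0.0, 1.135]
wrist_force: [0.2, 0.4, -4.1]
finger_gap: 29.8
clock: 9.1
eef_pos: [457.6, 269.5, 99.2]
eef_rot: [3.141, -0.0, 1.135]
wrist_force: [-0.2, -0.4, -4.6]
finger_gap: 30.0
clock: 9.4
eef_pos: [457.5, 269.5, 99.1]
eef_rot: [-3.142, 0.0, 1.135]
wrist_force: [-0.5, 0.3, -4.8]
finger_gap: 29.5
clock 9.4 pos [457.5  269.48  99.05] [-3.1416  0.      1.1348] gap 29.5 F [-0.5   0.29 -4.76]
rows [-0.03   0.025 -0.005] roll -0.0002
94.89812166073311 [511.705 240.026] 3565.427420731003
96.89812166073311 [511.34  234.789] 3487.0726719490103
98.89812166073311 [511.639 229.358] 3012.8929543024115
```

View pics/c8.png

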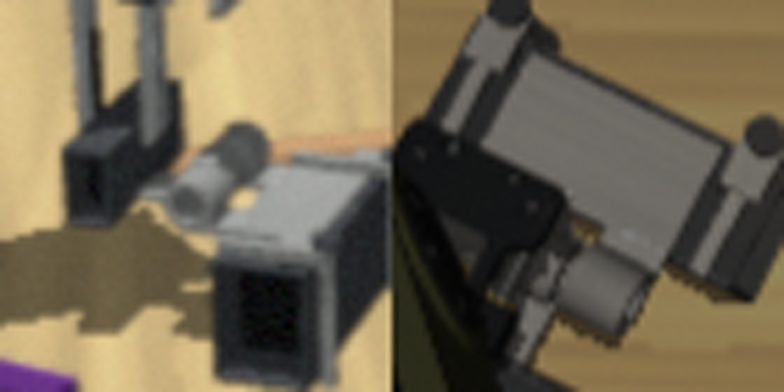

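View pics/ov6.png

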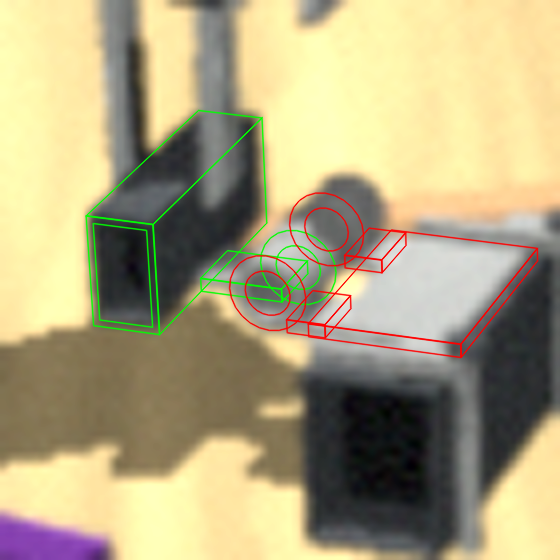

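View pics/fl6.png

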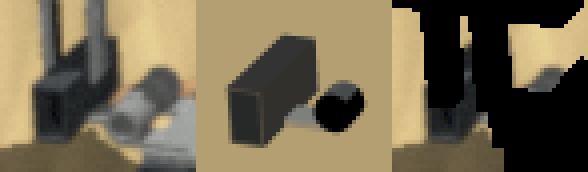

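Run:
```python
from ov import *
t,c=pickle.load(open('s6.pkl','rb'))
b=(np.array([511.5,241.8,97.]),Rz(-.436))
roi=(236,160,50,50)
I0=wire(c,[],b,roi,8)
I=wire(c,leaf(),b,roi,8);I=wadd(I,c,jm()[1:],b,roi,8,(0,0,255)); cv2.imwrite('pics/ov7.png',np.hstack([I0,I]))
bt=(np.array([511.5,244,97.]),Rz(-.436)); r=(170,195,50,50)
I0=wire(t,[],bt,r,8)
I=wire(t,leaf(),bt,r,8);I=wadd(I,t,jm()[1:],bt,r,8,(0,0,255)); cv2.imwrite('pics/ov8.png',np.hstack([I0,I]))
```

```text
(no output)
```

View pics/ov7.png

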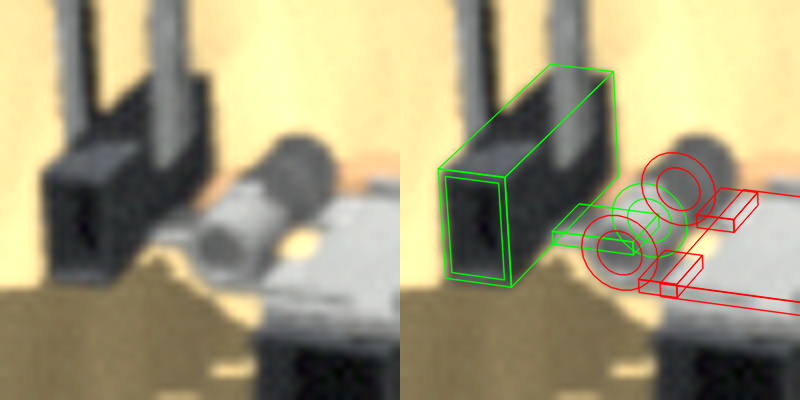

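View pics/ov8.png

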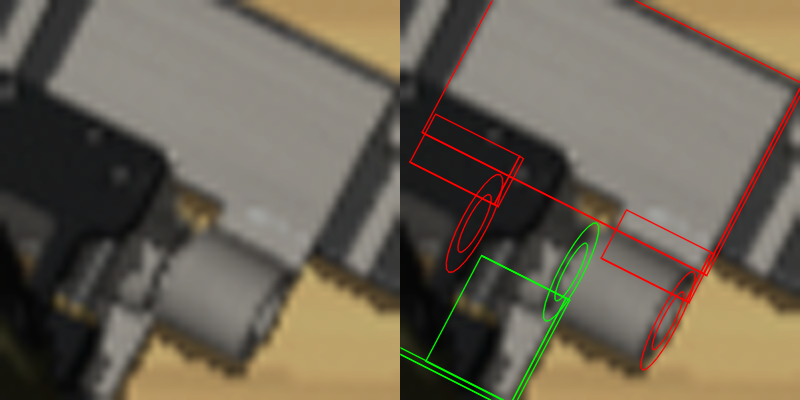

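Side overlay: the aligned-model wire lies on the tube to within about 0.5 px. The near jamb knuckle seems to sit about 1 px to the right of its wire. I'll measure that properly by edge search.

```bash
cat > edg.py <<'E'
from ov import *
from scipy.ndimage import map_coordinates
def prof(c,A,B,n=25,r=4,trim=.12):
    """signed edge offset along normal for segment A->B (world); returns mid px, normal, median offset, spread, strength"""
    u=proj(c,np.array([A,B])); d=u[1]-u[0]; L=np.linalg.norm(d); d/=L; nn=np.array([-d[1],d[0]])
    g=c['frame'].astype(float).mean(2)
    s=np.arange(-r,r+.01,.1); al=np.linspace(trim,1-trim,n)
    base=u[0]+np.outer(al,d*L)
    pts=base[:,None]+s[None,:,None]*nn
    v=map_coordinates(g,[pts[...,1],pts[...,0]],order=3,mode='nearest')
    m=np.gradient(v.mean(0),.1) ; 
    return u.mean(0),nn,s,m,v
def show(c,b,segs):
    p,R=b; out=[]
    for nm,A,B in segs:
        mid,nn,s,m,v=prof(c,R@np.array(A,float)+p,R@np.array(B,float)+p)
        # local extrema
        k=[i for i in range(2,len(m)-2) if abs(m[i])>abs(m[i-1]) and abs(m[i])>=abs(m[i+1]) and abs(m[i])>8]
        print(nm,'n',nn.round(2),[(round(s[i],1),int(m[i])) for i in k])
def cylsil(c,b,y0,y1,r=17,x=0,z=0):
    p,R=b;cl=R.T@(np.array(c['pose'])[:3,3]-p); 
    cx,cz=cl[0]-x,cl[2]-z; D=np.hypot(cx,cz); a0=np.arctan2(cz,cx); da=np.arccos(r/D)
    return [((x+r*np.cos(a),y0,z+r*np.sin(a)),(x+r*np.cos(a),y1,z+r*np.sin(a))) for a in (a0-da,a0+da)]
E
python3 - <<'E'
from edg import *
t0,s0=pickle.load(open('s0.pkl','rb'));t6,s6=pickle.load(open('s6.pkl','rb'));t4,s4=pickle.load(open('s4.pkl','rb'))
b=(np.array([511.5,241.8,97.]),Rz(-.436))
J=[('near left vert',(25,-80,-97),(25,-80,-17)),('near bottom',(25,-80,-97),(80,-80,-97)),('near top',(30,-80,-17),(80,-80,-17))]
print('JAMB s0');show(s0,b,J)
for nm,y0,y1 in (('nearK',-49,-19),('farK',19,49)):
    for i,(A,B) in enumerate(cylsil(s0,b,y0,y1)): show(s0,b,[(nm+str(i),A,B)])
print('JAMB s6');show(s6,b,J)
for nm,y0,y1 in (('nearK',-49,-19),('farK',19,49)):
    for i,(A,B) in enumerate(cylsil(s0,b,y0,y1)): show(s6,b,[(nm+str(i),A,B)])
print('LEAF s6')
Lf=[('near left vert',(-75,-60,-17),(-75,-60,33)),('near bottom',(-75,-60,-17),(-45,-60,-17)),('near right vert',(-45,-60,-17),(-45,-60,33)),('top left',(-75,-60,33),(-75,-15,33)),('low right',(-45,-60,-17),(-45,-15,-17)),('far right vert',(-45,60,-10),(-45,60,33)),('near top',(-75,-60,33),(-45,-60,33))]
show(s6,b,Lf)
for i,(A,B) in enumerate(cylsil(s6,b,-15,15)): show(s6,b,[('leafK%d'%i,A,B)])
E
```

```text
JAMB s0
near left vert n [ 1.   -0.04] [(np.float64(0.2), -64)]
near bottom n [-0.15  0.99] [(np.float64(-2.5), 25), (np.float64(0.5), 68), (np.float64(3.1), -48)]
near top n [-0.14  0.99] [(np.float64(-3.0), -33), (np.float64(-0.9), -23), (np.float64(1.1), -27)]
nearK0 n [0.75 0.67] [(np.float64(-0.8), -13), (np.float64(1.1), 50), (np.float64(2.9), -8)]
nearK1 n [0.72 0.69] [(np.float64(-1.6), -16), (np.float64(0.6), 22), (np.float64(2.6), -20)]
farK0 n [0.75 0.67] [(np.float64(-0.6), -12), (np.float64(1.1), 52), (np.float64(3.5), 9)]
farK1 n [0.72 0.69] [(np.float64(0.8), -29), (np.float64(2.5), -19)]
JAMB s6
near left vert n [ 1.   -0.04] [(np.float64(0.3), -45)]
near bottom n [-0.15  0.99] [(np.float64(-2.4), 22), (np.float64(0.5), 65)]
near top n [-0.14  0.99] [(np.float64(-3.0), -30), (np.float64(-1.0), -22), (np.float64(1.1), -28)]
nearK0 n [0.75 0.67] [(np.float64(-1.0), -12), (np.float64(1.2), 48)]
nearK1 n [0.72 0.69] [(np.float64(-1.7), 37), (np.float64(0.6), 22), (np.float64(2.5), -20)]
farK0 n [0.75 0.67] [(np.float64(1.1), 49), (np.float64(3.2), 9)]
farK1 n [0.72 0.69] [(np.float64(0.7), -63)]
LEAF s6
near left vert n [ 1.   -0.07] [(np.float64(0.1), -76)]
near bottom n [-0.14  0.99] [(np.float64(-1.5), 20), (np.float64(0.7), 17)]
near right vert n [ 1.   -0.06] [(np.float64(-1.1), 9)]
top left n [0.68 0.73] [(np.float64(0.3), -54)]
low right n [0.72 0.69] [(np.float64(-0.2), 42), (np.float64(1.4), -17)]
far right vert n [ 1.   -0.05] [(np.float64(-2.9), -22), (np.float64(-0.4), 66)]
near top n [-0.13  0.99] [(np.float64(-1.4), -13), (np.float64(0.7), -23)]
leafK0 n [0.75 0.67] [(np.float64(-2.0), -20), (np.float64(0.2), 54), (np.float64(3.4), -18)]
leafK1 n [0.72 0.69] [(np.float64(-3.2), 33), (np.float64(0.0), -22), (np.float64(1.8), 18), (np.float64(3.6), -12)]
```

Run:
```python
from edg import *
t0,s0=pickle.load(open('s0.pkl','rb'));t6,s6=pickle.load(open('s6.pkl','rb'));t4,s4=pickle.load(open('s4.pkl','rb'))
b=(np.array([511.5,244.,97.]),Rz(-.436))
J=[('plate front top',(18,-14,-11),(18,14,-11)),('far top edge',(85,-48,-11),(85,48,-11)),('nearK end -y',(-12,-49,12),(10,-49,12)),('farK end+y',(-12,49,12),(10,49,12)),('nearK +y end',(-12,-19,12),(10,-19,12)),('farK -y end',(-12,19,12),(10,19,12))]
print('JAMB t0');show(t0,b,J)
for nm,y0,y1 in (('nearK',-49,-19),('farK',19,49)):
    for i,(A,B) in enumerate(cylsil(t0,b,y0,y1)): show(t0,b,[(nm+str(i),A,B)])
print('JAMB t6');show(t6,b,J[:3])
for i,(A,B) in enumerate(cylsil(t6,b,-49,-19)): show(t6,b,[('nearK'+str(i),A,B)])
print('LEAF t6')
show(t6,b,[('+x top edge end',(-45,-60,33),(-45,-25,33)),('-y end top',(-75,-60,33),(-45,-60,33)),('-y end bottom',(-75,-60,-17),(-45,-60,-17)),('tongue -y',(-45,-15,-11),(-17,-15,-11))])
roi=(165,215,80,70)
I0=wire(t6,[],b,roi,9)
I=wire(t6,leaf(),b,roi,9);cv2.imwrite('pics/ov9.png',I)
```

```text
JAMB t0
plate front top n [ 0.45 -0.89] [(np.float64(0.3), -41), (np.float64(3.7), 39)]
far top edge n [ 0.45 -0.9 ] [(np.float64(-1.4), -37), (np.float64(0.3), 37)]
nearK end -y n [0.89 0.46] [(np.float64(-1.0), -29), (np.float64(0.2), 15), (np.float64(1.1), -14), (np.float64(2.3), 47)]
farK end+y n [0.88 0.47] [(np.float64(-0.5), -20)]
nearK +y end n [0.89 0.46] [(np.float64(-0.7), -19)]
farK -y end n [0.88 0.47] [(np.float64(-0.9), -38), (np.float64(0.4), 28), (np.float64(1.6), -28)]
nearK0 n [ 0.45 -0.89] [(np.float64(-1.1), -14), (np.float64(0.9), 35)]
nearK1 n [ 0.45 -0.89] [(np.float64(-1.6), -39), (np.float64(1.7), 15)]
farK0 n [ 0.45 -0.89] [(np.float64(-1.0), -13), (np.float64(0.9), 31), (np.float64(3.5), 9)]
farK1 n [ 0.45 -0.89] [(np.float64(-1.3), -39), (np.float64(1.9), 16)]
JAMB t6
plate front top n [ 0.45 -0.89] [(np.float64(-0.6), 8), (np.float64(3.7), 27)]
far top edge n [ 0.45 -0.9 ] [(np.float64(-1.4), -40), (np.float64(0.3), 40)]
nearK end -y n [0.89 0.46] [(np.float64(-1.0), -31), (np.float64(0.2), 16), (np.float64(1.1), -15), (np.float64(2.3), 52)]
nearK0 n [ 0.45 -0.89] [(np.float64(-1.1), -15), (np.float64(0.9), 38)]
nearK1 n [ 0.45 -0.89] [(np.float64(-1.6), -42), (np.float64(1.7), 17)]
LEAF t6
+x top edge end n [ 0.45 -0.89] [(np.float64(-0.6), -9), (np.float64(1.0), 52)]
-y end top n [0.89 0.46] [(np.float64(-0.9), -12), (np.float64(0.4), 9), (np.float64(3.4), 62)]
-y end bottom n [0.89 0.46] [(np.float64(-3.3), 9), (np.float64(-0.3), 64)]
tongue -y n [0.89 0.46] [(np.float64(-2.2), 22), (np.float64(-0.5), -50), (np.float64(1.0), 52)]
```

View pics/ov9.png

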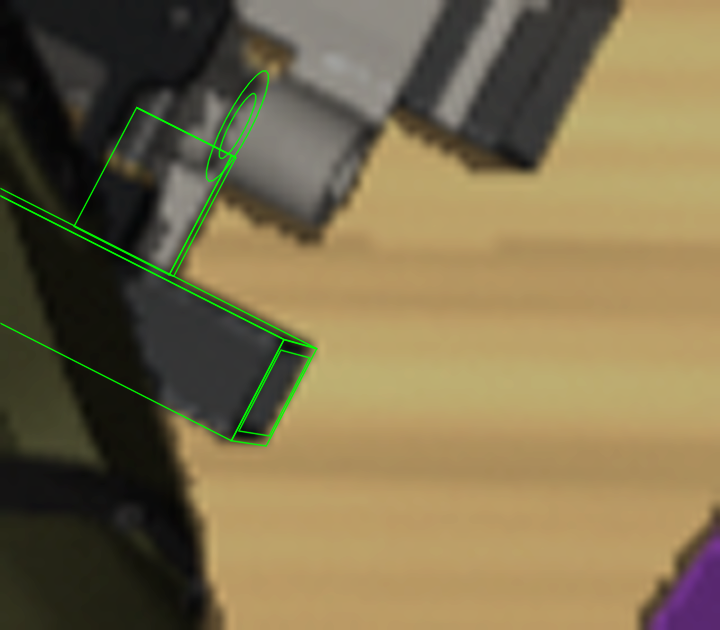

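```bash
sed -i "s/g=c\['frame'\].astype(float).mean(2)/f=c['frame'].astype(float); g=300*(f[...,0]-f[...,2])\/(f.sum(2)+20)/" edg.py
sed -i 's/abs(m\[i\])>8/abs(m[i])>3/' edg.py
python3 - <<'E'
from edg import *
t0,s0=pickle.load(open('s0.pkl','rb'));t6,s6=pickle.load(open('s6.pkl','rb'));t4,s4=pickle.load(open('s4.pkl','rb'))
b=(np.array([511.5,244.,97.]),Rz(-.436))
J=[('gap plate front',(18,-14,-11),(18,14,-11)),('far top edge',(85,-48,-17),(85,48,-17)),('far plate edge',(85,-48,-11),(85,48,-11)),('nearK end -y',(-14,-49,0),(14,-49,0)),('farK end+y',(-12,49,12),(8,49,12)),('nearK +y end',(-14,-19,8),(8,-19,8)),('farK -y end',(-14,19,0),(8,19,0))]
print('JAMB t0');show(t0,b,J)
for nm,y0,y1 in (('nearK',-49,-19),('farK',19,49)):
    for i,(A,B) in enumerate(cylsil(t0,b,y0,y1)): show(t0,b,[(nm+str(i),A,B)])
print('LEAF t6')
show(t6,b,[('+x top edge',(-45,-60,33),(-45,-25,33)),('+x bot edge',(-45,-60,-17),(-45,-25,-17)),('-x top edge',(-75,-60,33),(-75,-42,33)),('-y end bottom',(-72,-60,-17),(-48,-60,-17)),('tongue -y',(-45,-15,-11),(-19,-15,-11))])
b=(np.array([511.5,241.8,97.]),Rz(-.436))
J=[('near left vert',(25,-80,-97),(25,-80,-17)),('near bottom',(25,-80,-97),(80,-80,-97))]
for nm,s in (('s0',s0),('s6',s6)):
    print('JAMB',nm);show(s,b,J)
    for nm,y0,y1 in (('nearK',-49,-19),('farK',19,49)):
        for i,(A,B) in enumerate(cylsil(s0,b,y0,y1)): show(s,b,[(nm+str(i),A,B)])
print('LEAF s6')
Lf=[('near left vert',(-75,-60,-17),(-75,-60,33)),('near bottom',(-75,-60,-17),(-45,-60,-17)),('top left',(-75,-60,33),(-75,-15,33)),('low right',(-45,-60,-17),(-45,-18,-17)),('far right vert',(-45,60,-10),(-45,60,33)),('far top',(-55,60,33),(-45,60,33))]
show(s6,b,Lf)
for i,(A,B) in enumerate(cylsil(s6,b,-15,15)): show(s6,b,[('leafK%d'%i,A,B)])
E
```

```text
JAMB t0
gap plate front n [ 0.45 -0.89] [(np.float64(0.3), 4), (np.float64(2.8), -40)]
far top edge n [ 0.45 -0.9 ] [(np.float64(-1.4), -5), (np.float64(0.1), 34)]
far plate edge n [ 0.45 -0.9 ] [(np.float64(-1.5), -5), (np.float64(-0.1), 34)]
nearK end -y n [0.89 0.46] [(np.float64(0.5), 35)]
farK end+y n [0.88 0.47] [(np.float64(-0.4), -26)]
nearK +y end n [0.89 0.46] [(np.float64(-0.7), -33)]
farK -y end n [0.88 0.47] [(np.float64(0.9), 35), (np.float64(2.5), -4)]
nearK0 n [ 0.45 -0.89] []
nearK1 n [ 0.45 -0.89] [(np.float64(0.6), -34)]
farK0 n [ 0.45 -0.89] []
farK1 n [ 0.45 -0.89] [(np.float64(-1.0), 3), (np.float64(0.8), -36), (np.float64(2.3), 3)]
LEAF t6
+x top edge n [ 0.45 -0.89] [(np.float64(-1.1), -4), (np.float64(0.3), 51), (np.float64(1.6), -3)]
+x bot edge n [ 0.45 -0.89] [(np.float64(-0.5), 48)]
-x top edge n [ 0.45 -0.89] [(np.float64(0.2), -42), (np.float64(2.1), 3), (np.float64(3.4), -3)]
-y end bottom n [0.89 0.46] [(np.float64(-0.9), 40)]
tongue -y n [0.89 0.46] [(np.float64(0.1), 41), (np.float64(1.4), -3)]
JAMB s0
near left vert n [ 1.   -0.04] [(np.float64(0.7
[... 463 characters left out ...]
64(0.1), -18)]
farK0 n [0.75 0.67] []
farK1 n [0.72 0.69] [(np.float64(1.2), -27)]
LEAF s6
near left vert n [ 1.   -0.07] [(np.float64(1.0), -28), (np.float64(2.7), 3), (np.float64(3.8), -4)]
near bottom n [-0.14  0.99] [(np.float64(-3.1), 5), (np.float64(0.1), 27)]
top left n [0.68 0.73] [(np.float64(-1.4), -6), (np.float64(0.9), -23), (np.float64(2.6), 3)]
low right n [0.72 0.69] [(np.float64(-3.3), 4), (np.float64(-0.9), 30), (np.float64(2.4), -3)]
far right vert n [ 1.   -0.05] [(np.float64(-3.1), -7), (np.float64(-1.2), 30)]
far top n [-0.12  0.99] [(np.float64(1.2), -15)]
leafK0 n [0.75 0.67] [(np.float64(-0.5), 24), (np.float64(3.2), -21)]
leafK1 n [0.72 0.69] [(np.float64(0.5), -30)]
```

Findings from the edge search:
- **Side view:** leaf and jamb knuckle axes agree to about 0.1 px (about 0.3 mm).
- **Top view:** the leaf wants about +1 mm towards the jamb. y is aligned to better than 1 mm.
- **Height:** by kinematics the bore is at 96.9 mm.

I'll make a small compromise trim of +0.7 mm in x' and +0.4 mm in z.

```bash
python3 -m pendant '[[[0,0.07,-0.04,0],[0,0.07,-0.04,0],[0,0.07,-0.04,0],[0,0.07,-0.04,0],[0,0.07,-0.04,0]]]'
python3 -m pendant '[[[0,0,0,0],[0,0,0,0],[0,0,0,0],[0,0,0,0],[0,0,0,0]]]'
python3 - <<'E'
from edg import *
s=manip.read_state();print(s['eef_pos'],s['eef_rot'],s['wrist_force'],s['moment'],abs(s['qd']).max(),s['finger_gap'],s['clock'])
t6,s6=shot('top','t7.png'),shot('side','s7.png')
b=(np.array([511.5,244.,97.]),Rz(-.436))
show(t6,b,[('nearK1',*cylsil(t6,b,-49,-19)[1]),('+x bot edge',(-45,-60,-17),(-45,-25,-17)),('-x top edge',(-75,-60,33),(-75,-42,33)),('tongue -y',(-45,-15,-11),(-19,-15,-11))])
b2=(np.array([511.5,241.8,97.]),Rz(-.436))
for nm,y0,y1 in (('nearK',-49,-19),('leafK',-15,15),('farK',19,49)):
    for i,(A,B) in enumerate(cylsil(s6,b2,y0,y1)): show(s6,b2,[(nm+str(i),A,B)])
r=(240,165,40,40);r2=(170,205,40,40)
cv2.imwrite('pics/fin.png',np.hstack([wire(s6,[],b2,r,9.9),wire(t6,[],b,r2,9.9)]))
E
```

```text
clock: 10.0
eef_pos: [458.1, 269.2, 99.4]
eef_rot: [-3.142, 0.0, 1.135]
wrist_force: [0.2, 0.2, -5.3]
finger_gap: 29.8
clock: 10.5
eef_pos: [458.1, 269.2, 99.5]
eef_rot: [3.142, -0.0, 1.135]
wrist_force: [0.5, 0.4, -5.2]
finger_gap: 29.5
[458.125 269.214  99.463] [ 3.142 -0.     1.135] [ 0.543  0.438 -5.158] [-0.042 -0.046  0.053] 0.0013554670775025165 29.51271952786209 10.5
nearK1 n [ 0.45 -0.89] [(np.float64(0.6), -34)]
+x bot edge n [ 0.45 -0.89] [(np.float64(-1.7), -3), (np.float64(-0.3), 45)]
-x top edge n [ 0.45 -0.89] [(np.float64(0.4), -45), (np.float64(1.9), 4)]
tongue -y n [0.89 0.46] [(np.float64(0.0), 41), (np.float64(1.4), -3)]
nearK0 n [0.75 0.67] []
nearK1 n [0.72 0.69] [(np.float64(-2.3), 25), (np.float64(0.1), -18)]
leafK0 n [0.75 0.67] [(np.float64(-0.4), 24), (np.float64(3.2), -21)]
leafK1 n [0.72 0.69] [(np.float64(-3.0), 12), (np.float64(0.6), -33)]
farK0 n [0.75 0.67] [(np.float64(-0.5), 4), (np.float64(0.5), -3)]
farK1 n [0.72 0.69] [(np.float64(1.1), -29)]
```

View pics/fin.png

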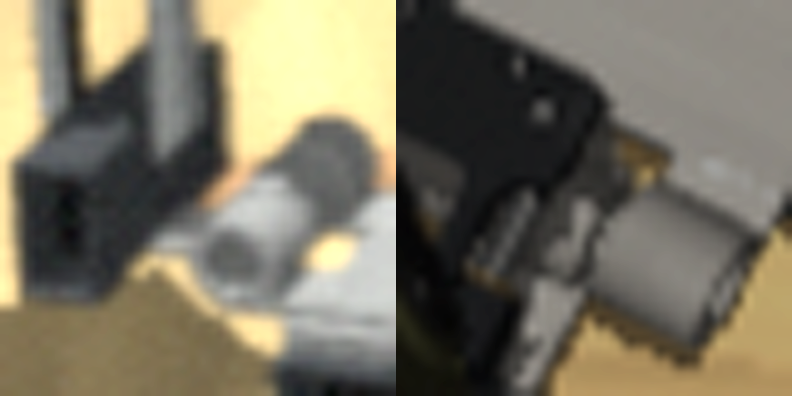

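In the side view the upper-left outlines of the near jamb, leaf and far jamb knuckles sit at 0.1, 0.6 and 1.1 px from the model, so they are collinear. The force is only the leaf's weight and the arm is still. Handing in.

```bash
python3 -c "
from cell import manip
print(manip.sign_off()); print(manip.read_state()['clock'])"
```

```text
the job is handed in; nothing more can be done
None
the job is handed in; nothing more can be done
```

I gripped the dark single-knuckle door half across its 30 mm tube and lowered its knuckle into the jamb's gap from above. I handed it in at about 10.6 s, still held in the air. No verdict came back.

Last checks before hand-in:
- **Holding:** the grip gap read 29.5 mm, the arm was still, and the tool was level.
- **No contact seen:** the wrist force was about 5.2 N downward, which is just the leaf's weight, so nothing suggests it rests on the jamb.
- **Height:** the bore is about 97.3 mm above the bench by arm position, against 97 mm for the jamb. The cameras only confirm this to about 1 mm.
- **Side camera:** the three knuckle outlines lie on one straight line to within about 0.1 px (roughly 0.3 mm).
- **Top camera:** lengthwise position agrees to better than 1 mm. Across the hinge, it suggests the leaf could be about 0.5 mm closer to the jamb. The arm hides part of this view.

Checks that disagreed or failed:
- **Camera offset:** the two cameras differ by about 2.5 mm in y at the jamb. I compared leaf and jamb within the same picture to cancel this.
- **Jamb angle:** estimates of its yaw ranged from about -0.42 to -0.51 rad, mostly -0.42 to -0.47. I held the leaf at -0.436.
- **Final-pose fit:** an automatic leaf fit in the side picture was thrown off by a shadow, so I used edge measurements instead.

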